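Slide a dish stage back onto its kinematic seats

TASK

The dish stage has been knocked off its kinematic base and now stands on the base's flat deck, too near to the robot. Push it along the deck, without lifting it off or tipping it, until its three ball feet drop home into the cone, the groove and the flat pocket, and leave it sitting there level. Leave the other things on the bench alone.

Things in the scene. Friction and masses are not known exactly. Their poses are not given: they have to be found in the camera images.
- kin_base: dark steel plate, 190 (x) x 160 (y) x 20 mm, fixed to the bench; origin at the centre of its underside, x away from the robot, z up. Three seats are sunk in its flat top (the deck, 20 mm above the bench). With the stage home, the stage's origin is at (+22, 0, +29) mm in this frame, its edges parallel to the base's: 18 mm of deck show beyond its far edge, 15 mm along each side
- dish_stage: loose aluminium plate, 110 (x) x 130 (y) x 10 mm, about 0.6 kg, on three ball feet, a clear petri dish (64 mm across, 18 mm high) clipped on its middle. Origin: centre of the plate's underside; x as the base's x when home. At the start it is 34 to 50 mm short of home along base x, up to 14 mm off sideways, turned up to 0.18 rad, its underside 35 mm above the bench; home: 29 mm
- foot_cone (a point): centre of the ball foot (polished, 18 mm in diameter) that belongs in the cone; at (+40, -42, -6) mm in the stage's frame. A few N slide the stage on its feet; its straight edges can be pushed with the fingertips just above the deck, and an edge pushed with two spread fingertips squares up to them
- foot_groove (a point): centre of the ball foot that belongs in the groove; at (-40, -42, -6) mm in the stage's frame
- foot_flat (a point): centre of the ball foot that belongs in the flat pocket; at (0, +42, -6) mm in the stage's frame
- seat_cone (a point): where the centre of that foot is when it sits in the conical seat (mouth 18 mm across); at (+62, -42, +23) mm in the base's frame. The 55 degree slopes of cone and groove draw the feet in by themselves from about 4 mm away; pushed on too far, the stage climbs out again
- seat_groove (a point): where the centre of that foot is when it sits in the V groove (along base x, 32 mm long, 18 mm wide); at (-18, -42, +23) mm in the base's frame
- seat_flat (a point): where the centre of that foot is when it sits in the square pocket (38 x 38 mm, flat floor 6 mm below the deck); at (+22, +42, +23) mm in the base's frame
- carton: small white carton, 50x74x32 mm, to the left of the base, to be left alone; origin under its centre
- marker: marker pen, 135 mm long, lying to the right, to be left alone; origin under its centre
- small_dish: small petri dish, 39 mm across, 14 mm high, to the right, to be left alone; origin under its centre
- shears: scissors with red handles, 199 mm long, lying flat at the left, to be left alone; origin under their centre

How it is judged:
By the outcome, as a careful person would: the job done as asked, in the order asked, and still so for the second after the job is handed in, with the robot touching nothing.
It also fails if it takes over 72 s, if anything falls off the work surface, if the arm or the gripper's body presses on something with over 40 N, if the wrist force passes 120 N, or if a joint passes its speed limit or range.

ROBOT

A 6-joint arm with a two-finger parallel gripper is mounted at the origin on a cart in front of the work surface, level with it; the furniture and walls round the work are solid. World frame = base frame: x ahead of the robot, y to its left, z up, the work surface at z = 0. Lengths are in mm, angles in rad, forces in N, time in s.
With the tool pointing down it reaches from about 300 to 775 mm from the base axis. Payload 14.6 kg.
Tool frame: the origin (TCP) lies on the centre line of the jaws, within the pads' length; the fingertips stand manip.tcp_to_tips ahead of it and the grasp point (between the pads) lies 5 mm behind it (manip.tcp_to_tips is the distance from the TCP to the fingertips, in mm); z points along the fingers, y is the direction in which the jaws open and shut (so a half turn about z gives the same grasp; the last joint's range is limited). The gripper opens to 94 mm and grips with 3 to 60 N. Pads are 16 mm wide; open, the fingers measure 119 mm over their backs; the gripper's body (75 mm by 177 mm) begins 78 mm behind the grasp point.
Start: joints at [0.645, 0.3, 1.521, -0, 1.321, -0.067], TCP at [416.375, 359.334, 219.446] pointing down, gripper open.
Joint ranges: [-3.03, 3.03], [-0.79, 2.21], [0.23, 2.52], [-1.04, 4.18], [0, 3.07], [-2.55, 2.55]. Speed limits (rad/s): [2.22, 2.22, 2.57, 3.14, 3.14, 3.14].

INTERFACE

Orientations are given as [roll, pitch, yaw] about the fixed x, y, z axes, in that order (R = Rz(yaw) Ry(pitch) Rx(roll)).
In Python, from cell import manip, optics, workorder gives the robot as it stands. The module is installed in compiled form; this text tells all that it offers.
- The arm moves only by the tool jog_arm, never from a script. Its argument "deltas" is text: rows parted by semicolons, each of 5 numbers parted by spaces: the shift along the tool's x, y, z in mm, then the turn about the tool's z in rad, then the finger opening in mm, from 0 to 94. In form: tx ty tz twist grip; .... A call has exactly 10 rows; each row is the pose to reach, as a shift and turn from the pose commanded when the call began, along the tool's axes at that moment; what a row does not reach only later rows make up. A row lasts 1/8 s, in which the tool goes at most 62.5 mm and 10.7 degrees, less where a joint would pass 70% of its speed; a pose out of reach is approached as far as the arm can. A call with a gripper value outside its range is refused whole. The fingers move at their own pace and stop on an object; "squeeze" is the grip in N (left out, the last holds). Time passes only in rows, so rows that repeat a pose let the fingers close, or fill a call up. It gives the time, the measured TCP pose, the force and the opening at its end, in the units of the state.
- manip.read_state(): the state, without advancing time (a new reading comes with each control period).
- optics.camera(name): name is "scene" or "top" or "wrist"; returns (picture, depth): 384x512x3 uint8, red, green, blue; 384x512 float32, mm along the optical axis (not along the pixel's ray), 0 where there is no reading.
- optics.get_calibration(name): a dict with "intrinsics" (3x3 intrinsics, pixels), "R" (3x3) and "t" (3): a world point X has camera coordinates R X + t; the wrist camera has in their place "hand_eye" (4x4, takes a point from camera to tool coordinates, whose origin is the TCP and whose axes are the flange's). Camera axes: x right, y down, z forward; pixel columns grow to the right and rows downward; lengths in mm; the calibration is good to about 2 mm. A picture is of the moment at which its call begins: read the wrist's pose just before it. get_calibration takes no time and is no camera call.
- workorder.sign_off(): hands the job in, once; it reports no verdict.
The state is a dict: "clock": time; "joints": joint angles; "qd": joint speeds; "effort": joint torques, N m; "eef_pos": TCP position; "eef_rot": TCP orientation; "wrist_force": force on the tool from outside, world axes, zero at the start; "moment": the same for the moment, N m; "finger_gap": finger opening in mm.
Only numpy, scipy, OpenCV 4.12 (cv2) and the standard library are available. Lean on these libraries where they do the work, as an engineer would, in place of code of your own. Each camera call takes 0.05 s, during which the arm holds its last target.

## Working session

There is one attempt and no reset: what is moved stays moved. The work goes in short steps, Python scripts to look and compute and a tool call to move; the robot and the scene stay as the last step left them, time stands still between calls to the robot, and variables do not carry over. Pictures are saved under pics/ and viewed, and the job is handed in when it is done.

Besides the shell and the picture viewer there is one more tool, called after "Call:" as a command line: name --argument value ..., lists and objects as JSON in quotes. jog_arm: Moves the arm, as the interface text tells. Its arguments: {"type":"object","properties":{"deltas":{"type":"string"},"squeeze":{"type":"number"}},"required":["deltas"]}

```bash
mkdir -p pics
python3 - <<'E'
from cell import manip, optics, workorder
import numpy as np, cv2
print(manip.tcp_to_tips)
print(manip.read_state())
for n in ["scene","top","wrist"]:
    c=optics.get_calibration(n); print(n,c)
for n in ["scene","top"]:
    p,d=optics.camera(n); np.savez(f"{n}0.npz",p=p,d=d); cv2.imwrite(f"pics/{n}0.png",cv2.resize(p[:,:,::-1],(768,576),interpolation=cv2.INTER_CUBIC))
E
```

```text
14.0
{'clock': 0.0, 'joints': array([ 6.45402422e-01,  3.00473545e-01,  1.52162604e+00,  2.34147490e-06,
        1.32066558e+00, -6.66025769e-02]), 'qd': array([-0.00065747, -0.00022751,  0.000147  , -0.0009441 , -0.00010475,
        0.00047362]), 'effort': array([ 4.48077903e-03, -5.31814420e+01, -3.52737021e+01,  7.11604860e-02,
        2.43762071e-02, -1.33269355e-04]), 'eef_pos': array([416.17655613, 359.1867059 , 218.86595258]), 'eef_rot': array([-3.14042289e+00, -8.02973766e-05,  2.28280070e+00]), 'wrist_force': array([-0.25565582,  0.58435517, -0.13966741]), 'moment': array([-0.04344175,  0.01063012, -0.00486389]), 'finger_gap': 94.1026428868202}
scene {'intrinsics': array([[454.02291491,   0.        , 254.79640794],
       [  0.        , 454.02291491, 193.63236866],
       [  0.        ,   0.        ,   1.        ]]), 'R': array([[-0.97766415, -0.2096312 , -0.01508514],
       [-0.10000177,  0.52710857, -0.84389348],
       [ 0.18485791, -0.82353586, -0.53629864]]), 't': array([ 531.76429606,   72.21579291, 1058.04958245])}
top {'intrinsics': array([[390.28687068,   0.       
[... 158 characters left out ...]
4, -0.01263675],
       [-0.98939529,  0.01858522, -0.14405396],
       [ 0.14425664,  0.01006242, -0.98948915]]), 't': array([ 54.2776147 , 550.4821333 , 986.96846465])}
wrist {'intrinsics': array([[338.12906439,   0.        , 254.80503883],
       [  0.        , 338.12906439, 190.19696158],
       [  0.        ,   0.        ,   1.        ]]), 'hand_eye': array([[ 8.34231988e-04, -9.67315357e-01, -2.53575048e-01,
         7.32403879e+01],
       [ 9.99999650e-01,  7.92665601e-04,  2.66091197e-04,
        -3.23900002e-01],
       [-5.63938835e-05, -2.53575181e-01,  9.67315680e-01,
        -1.65142334e+02],
       [ 0.00000000e+00,  0.00000000e+00,  0.00000000e+00,
         1.00000000e+00]])}
```

View pics/top0.png

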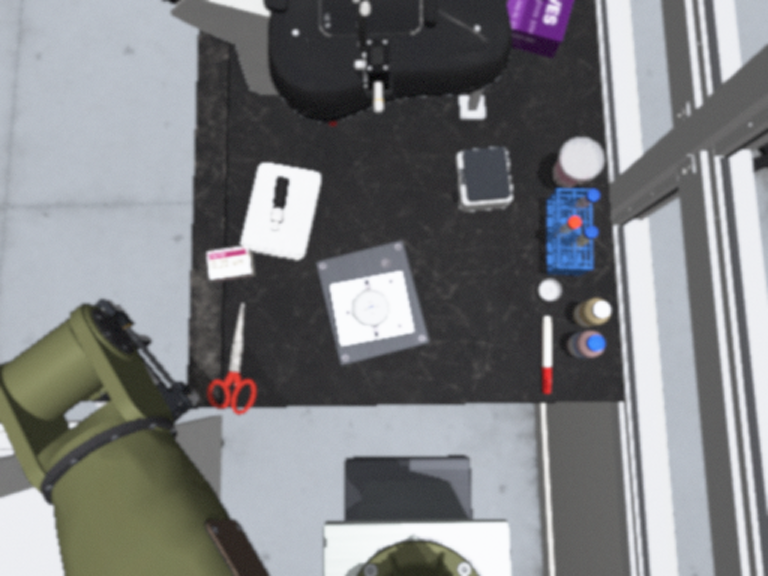

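View pics/scene0.png

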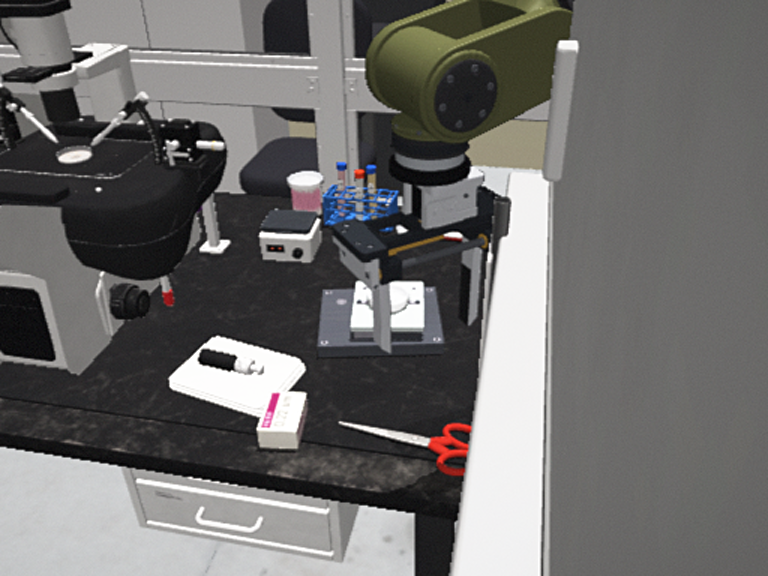

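The top view shows the base with corners near (318,263), (403,242), (427,340) and (343,363). The white stage on it sits toward the robot. I'll get a coarse fit first, then refine with the wrist camera.

```bash
cat > h.py <<'E'
import numpy as np, cv2
from scipy.spatial.transform import Rotation as Rn
def unproj(K,Rwc,o,uv,z):
    uv=np.atleast_2d(uv).astype(float)
    r=np.c_[(uv[:,0]-K[0,2])/K[0,0],(uv[:,1]-K[1,2])/K[1,1],np.ones(len(uv))]@Rwc.T
    return o+r*((z-o[2])/r[:,2])[:,None]
def cam(c,st=None):
    K=c["intrinsics"]
    if "R" in c: return K,c["R"].T,-c["R"].T@c["t"]
    H=c["hand_eye"];Rt=Rn.from_euler("xyz",st["eef_rot"]).as_matrix()
    return K,Rt@H[:3,:3],Rt@H[:3,3]+st["eef_pos"]
E
python3 - <<'E'
from h import *
from cell import optics
f=np.load("top0.npz");p=f["p"];d=f["d"]
K,R,o=cam(optics.get_calibration("top"));print(o)
s=1.5
for name,z,c in [("base",20,[(318,263),(403,242),(427,340),(343,363)]),("stage",45,[(332,285),(407,271),(414,333),(342,346)])]:
    w=unproj(K,R,o,np.array(c)/s-.17,z)[:,:2];print(name,w.round(1).tolist(),w.mean(0).round(1),[np.linalg.norm(w[i]-w[i-1]).round(1) for i in range(4)],[np.degrees(np.arctan2(*(w[i]-w[i-1])[::-1])).round(1) for i in range(4)])
E
```

```text
[ 403.18715474   34.10337561 1056.5796074 ]
base [[604.2, 165.7], [639.9, 11.7], [462.2, -26.9], [424.5, 121.8]] [532.7  68.1] [np.float64(185.1), np.float64(158.1), np.float64(181.9), np.float64(153.4)] [np.float64(13.7), np.float64(-77.0), np.float64(-167.7), np.float64(104.2)]
stage [[559.7, 138.0], [582.1, 6.3], [473.2, -3.4], [453.1, 121.2]] [517.   65.5] [np.float64(108.0), np.float64(133.6), np.float64(109.3), np.float64(126.2)] [np.float64(9.0), np.float64(-80.4), np.float64(-174.9), np.float64(99.2)]
```

Call:
jog_arm --deltas "-35 -11 0 0.06 94; -75 -25 0 0.12 94; -115 -38 0 0.2 94; -155 -52 0 0.28 94; -195 -65 0 0.36 94; -235 -78 0 0.43 94; -262 -88 0 0.483 94; -277 -93 0 0.483 94; -277 -93 0 0.483 94; -277 -93 0 0.483 94"

```text
clock: 1.35
eef_pos: [526.7, 89.7, 219.4]
eef_rot: [-3.141, -0.0, 1.801]
wrist_force: [0.7, -0.8, 0.6]
finger_gap: 93.6
```

Run:
```python
from cell import manip, optics
import numpy as np, cv2
s=manip.read_state();print(s["eef_pos"],s["eef_rot"],s["joints"],s["clock"],s["qd"].round(3))
p,d=optics.camera("wrist"); np.savez("w1.npz",p=p,d=d,pos=s["eef_pos"],rot=s["eef_rot"]); cv2.imwrite("pics/w1.png",cv2.resize(p[:,:,::-1],(768,576),interpolation=cv2.INTER_CUBIC))
```

```text
[526.66617085  89.7088486  219.36254263] [-3.14137756e+00 -1.74564707e-04  1.80120597e+00] [ 1.00083583e-01  2.65038249e-01  1.56580917e+00  1.50171562e-04
  1.31098119e+00 -1.30364672e-01] 1.35 [ 0.006 -0.004 -0.002 -0.002  0.001 -0.   ]
```

View pics/w1.png

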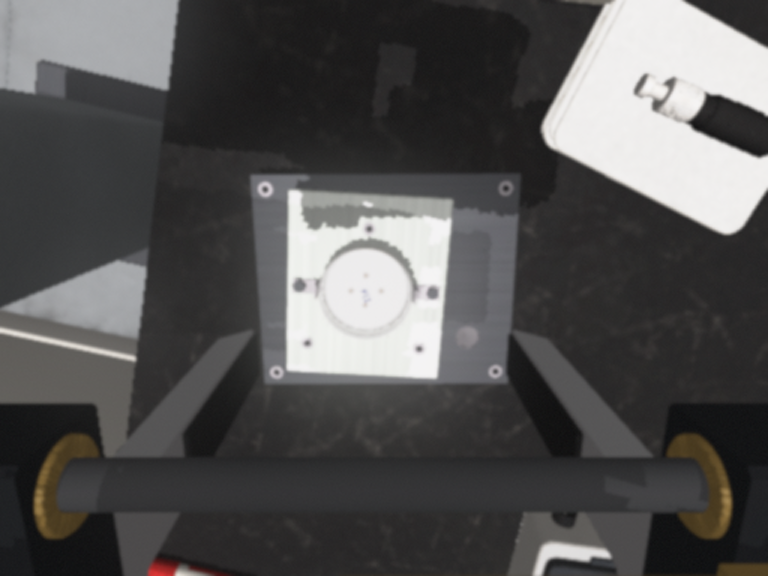

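The wrist view is clear. Base corners are near (250,175), (521,174), (507,383) and (265,384). Stage corners are near (288,190), (452,199), (438,378) and (287,370), and the cone is visible at (467,337). Next I'll fit the edges to subpixel.

```bash
cat >> h.py <<'E'
from scipy.ndimage import map_coordinates, gaussian_filter
from scipy.optimize import least_squares
def edgepts(g,a,b,rng=5,n=40,lo=.12,hi=.88,pol=1):
    a=np.array(a,float);b=np.array(b,float);t=(b-a)/np.linalg.norm(b-a);nn=np.array([t[1],-t[0]])
    off=np.arange(-rng,rng+.01,.25);out=[]
    for s in np.linspace(lo,hi,n):
        q=a+(b-a)*s; P=q+off[:,None]*nn
        v=map_coordinates(g,[P[:,1],P[:,0]],order=1)
        gr=np.abs(np.gradient(v)); i=gr.argmax()
        if gr[i]>1.0: 
            w=gr*(np.abs(off-off[i])<1.5); out.append(q+nn*(w@off)/w.sum())
    out=np.array(out)
    for _ in range(3):
        c=np.median(out,0);vx,vy,x0,y0=cv2.fitLine(out.astype(np.float32),cv2.DIST_HUBER,0,.01,.01).ravel()
        r=(out-[x0,y0])@[vy,-vx]; out=out[np.abs(r)<max(.4,2*np.std(r))]
    return out
def rect(g,cam,c,z,L,W,rng=5,lo=.12,hi=.88,use=(0,1,2,3)):
    # c: image corners in order (-x+y),(+x+y),(+x-y),(-x-y); edges: +y,+x,-y,-x. fit pose (x,y,yaw) L along x, W along y, by known size
    K,R,o=cam;pts=[]
    for i in range(4):
        e=edgepts(g,c[i],c[(i+1)%4],rng,lo=lo,hi=hi); pts.append(unproj(K,R,o,e,z)[:,:2] if i in use else np.zeros((0,2)))
    w=unproj(K,R,o,np.array(c),z)[:,:2]; d=w[1]-w[0]; x0=[*w.mean(0),np.arctan2(d[1],d[0])]
    N=[(0,1),(1,0),(0,-1),(-1,0)];H=[W/2,L/2,W/2,L/2]
    def f(x):
        cs,sn=np.cos(x[2]),np.sin(x[2]);r=[]
        for i in range(4):
            q=pts[i]-x[:2]; l=np.c_[q[:,0]*cs+q[:,1]*sn,-q[:,0]*sn+q[:,1]*cs]; r.append(l@N[i]-H[i])
        f.r=r;return np.concatenate(r)
    s=least_squares(f,x0,loss="soft_l1");f(s.x)
    return s.x,[(len(r),round(float(r.mean()),2),round(float(r.std()),2)) if len(r) else None for r in f.r]
def rel(b,s):
    c,n=np.cos(b[2]),np.sin(b[2]);d=s[:2]-b[:2];return np.array([c*d[0]+n*d[1],-n*d[0]+c*d[1],s[2]-b[2]])
E
cat > m1.py <<'E'
from h import *
from cell import optics
f=np.load("w1.npz");p=f["p"]
C=cam(optics.get_calibration("wrist"),dict(eef_pos=f["pos"],eef_rot=f["rot"]))
g=cv2.cvtColor(p,cv2.COLOR_RGB2GRAY).astype(float)
sc=lambda l:[(x/1.5-.17,y/1.5-.17) for x,y in l]
b,q=rect(g,C,sc([(250,175),(521,174),(507,383),(265,384)]),20,190,160);print("base",b.round(4),q)
s,q=rect(g,C,sc([(288,190),(452,199),(438,378),(287,370)]),45,110,130,rng=3);print("stage",s.round(4),q)
print("rel",rel(b,s).round(4))
cn=unproj(*C,sc([(467,337)]),20)[0,:2];print("cone rel",rel(b,np.array([*cn,0])))
E
python3 m1.py
```

```text
base [5.333381e+02 6.977010e+01 2.340000e-01] [(39, -0.15, 0.13), (34, 0.16, 0.31), (40, -1.75, 2.67), (35, 0.15, 0.16)]
stage [5.193205e+02 6.962750e+01 1.733000e-01] [(36, -0.27, 0.19), (40, -0.29, 0.2), (38, -0.26, 0.18), (40, -0.29, 0.22)]
rel [-13.6686   3.1116  -0.0607]
cone rel [ 62.32017545 -42.20995643  -0.23400679]
```

Call:
jog_arm --deltas "25 -4 20 -0.004 78; 50 -8 40 -0.004 78; 75 -12 60 -0.004 78; 75 -12 90 -0.004 78; 75 -12 115 -0.004 78; 75 -12 135 -0.004 78; 75 -12 155 -0.004 78; 75 -12 170 -0.004 78; 75 -12 176 -0.004 78; 75 -12 176 -0.004 78"

```text
clock: 2.65
eef_pos: [498.2, 159.3, 43.5]
eef_rot: [-3.141, 0.0, 1.804]
wrist_force: [-0.3, -0.3, 1.1]
finger_gap: 77.6
```

```bash
cat > st.py <<'E'
from h import *
from cell import manip
s=manip.read_state();b=np.array([533.34,69.77,.234])
y=s["eef_rot"][2]
print("tcp in base",rel(b,np.array([*s["eef_pos"][:2],y])).round(3),"z",s["eef_pos"][2].round(2),"F",s["wrist_force"].round(1),"gap",round(s["finger_gap"],1),"t",s["clock"],"yaw",y)
E
python3 st.py
python3 - <<'E'
from cell import manip, optics
import numpy as np, cv2
s=manip.read_state()
p,d=optics.camera("wrist"); np.savez("w2.npz",p=p,d=d,pos=s["eef_pos"],rot=s["eef_rot"]); cv2.imwrite("pics/w2.png",cv2.resize(p[:,:,::-1],(768,576),interpolation=cv2.INTER_CUBIC))
p,d=optics.camera("scene"); cv2.imwrite("pics/s2.png",cv2.resize(p[150:260,180:330,::-1],(750,550),interpolation=cv2.INTER_CUBIC))
E
```

```text
tcp in base [-13.382  95.275   1.57 ] z 43.49 F [-0.3 -0.3  1.1] gap 77.6 t 2.65 yaw 1.804125100884607
```

View pics/w2.png

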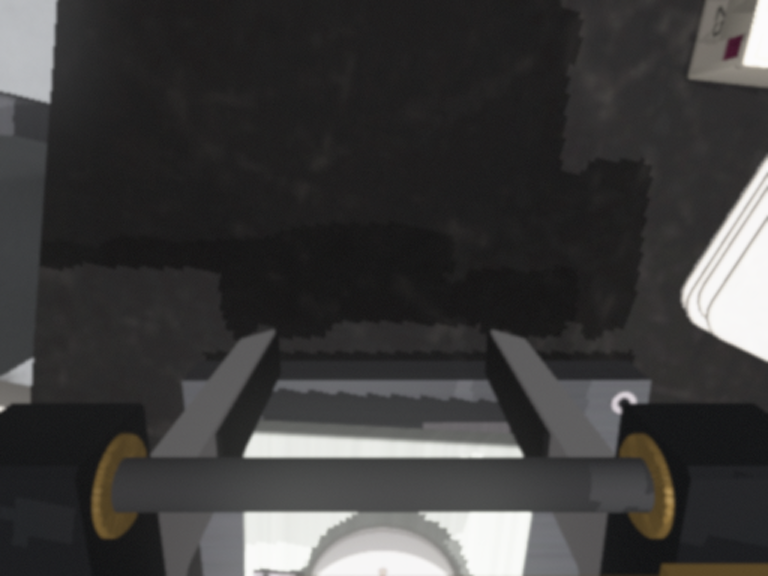

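View pics/s2.png

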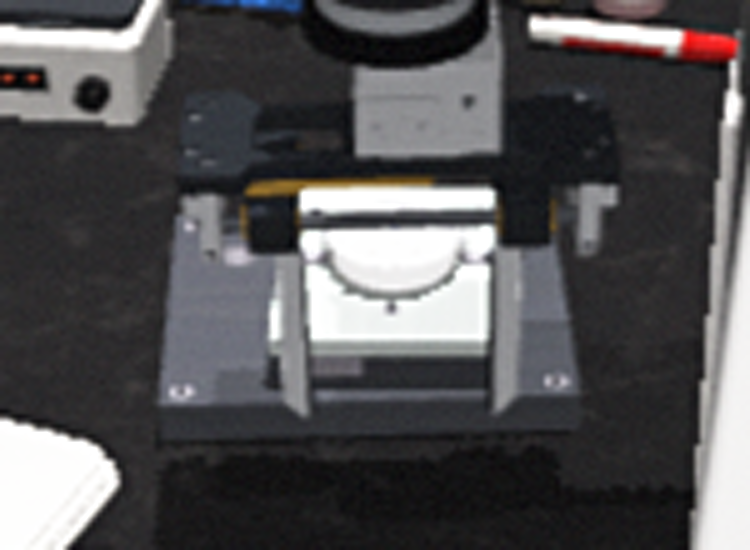

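The fingertips stand beside the stage's +y edge and are spread within it. I'll push slowly toward base −y.

Call:
jog_arm --deltas "-4 0 0 0 78; -8 0 0 0 78; -12 0 0 0 78; -14 0 0 0 78; -15.5 0 0 0 78; -17 0 0 0 78; -18.5 0 0 0 78; -20 0 0 0 78; -21 0 0 0 78; -21 0 0 0 78"

```text
clock: 4.0
eef_pos: [503.2, 138.7, 43.5]
eef_rot: [3.141, 0.0, 1.804]
wrist_force: [-0.2, -0.2, 0.5]
finger_gap: 78.0
```

```bash
python3 st.py
python3 - <<'E'
from cell import manip, optics
import numpy as np, cv2
s=manip.read_state()
p,d=optics.camera("wrist"); np.savez("w3.npz",p=p,d=d,pos=s["eef_pos"],rot=s["eef_rot"]); cv2.imwrite("pics/w3.png",cv2.resize(p[:,:,::-1],(768,576),interpolation=cv2.INTER_CUBIC))
E
```

```text
tcp in base [-13.369  74.002   1.57 ] z 43.48 F [-0.2 -0.2  0.5] gap 78.0 t 4.0 yaw 1.803765290518357
```

View pics/w3.png

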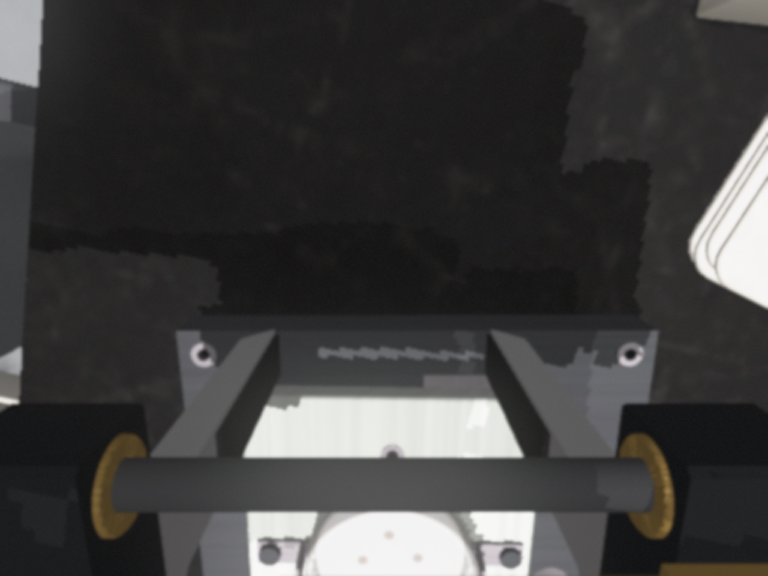

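```bash
cat > m3.py <<'E'
from h import *
from cell import optics
import sys
f=np.load(sys.argv[1]);p=f["p"]
C=cam(optics.get_calibration("wrist"),dict(eef_pos=f["pos"],eef_rot=f["rot"]))
g=cv2.cvtColor(p,cv2.COLOR_RGB2GRAY).astype(float)
b=np.array([533.34,69.77,.234])
e=edgepts(g,(275/1.5-.17,396/1.5-.17),(500/1.5-.17,398/1.5-.17),rng=4)
w=unproj(*C,e,45);q=np.array([rel(b,np.array([*x[:2],0]))[:2] for x in w]);k=np.polyfit(q[:,0],q[:,1],1);print(len(q),k,np.std(q[:,1]-np.polyval(k,q[:,0])),"edge y at x=-13.4",np.polyval(k,-13.4))
E
python3 m3.py w3.npz
```

```text
37 [-1.35267842e-02  6.30737281e+01] 0.13835488557167086 edge y at x=-13.4 63.25498704655865
```

Call:
jog_arm --deltas "8 0 0 0 78; 15 0 0 0 78; 15 0 -30 0 94; 15 0 -70 0 94; 15 0 -110 0 94; -20 11 -150 0 94; -53 11 -176 0 94; -53 11 -176 0 94; -53 11 -176 0 94; -53 11 -176 0 94"

```text
clock: 5.3
eef_pos: [525.5, 90.6, 218.4]
eef_rot: [-3.14, -0.0, 1.805]
wrist_force: [-1.0, 0.2, -0.3]
finger_gap: 93.8
```

```bash
python3 st.py
python3 - <<'E'
from cell import manip, optics
import numpy as np, cv2
s=manip.read_state()
p,d=optics.camera("wrist"); np.savez("w4.npz",p=p,d=d,pos=s["eef_pos"],rot=s["eef_rot"]); cv2.imwrite("pics/w4.png",cv2.resize(p[:,:,::-1],(768,576),interpolation=cv2.INTER_CUBIC))
E
```

```text
tcp in base [-2.813 22.131  1.571] z 218.41 F [-1.   0.2 -0.3] gap 93.8 t 5.3 yaw 1.804962427996661
```

View pics/w4.png

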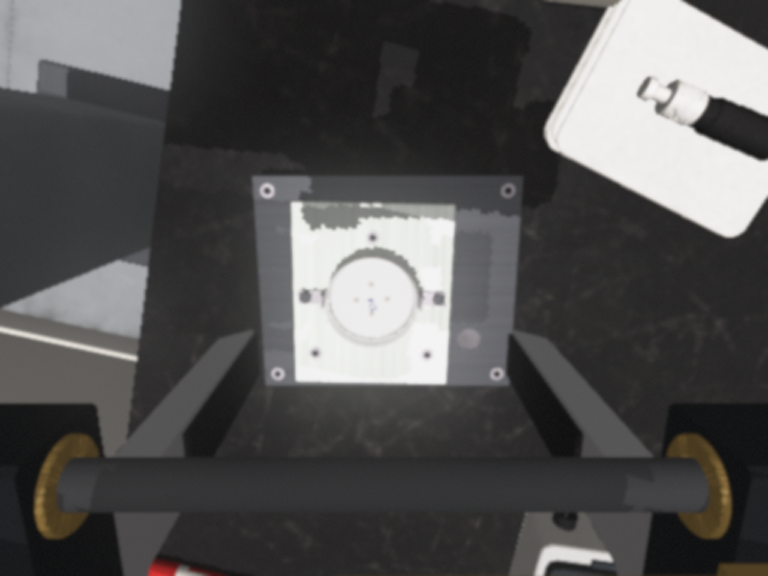

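The stage now looks nearly square, with corners near (291,202), (455,206), (447,384) and (296,382).

```bash
cat > m4.py <<'E'
from h import *
from cell import optics
f=np.load("w4.npz");p=f["p"]
C=cam(optics.get_calibration("wrist"),dict(eef_pos=f["pos"],eef_rot=f["rot"]))
g=cv2.cvtColor(p,cv2.COLOR_RGB2GRAY).astype(float)
sc=lambda l:[(x/1.5-.17,y/1.5-.17) for x,y in l]
b,q=rect(g,C,sc([(252,177),(523,176),(509,384),(266,385)]),20,190,160,use=(0,1,3));print("base",b.round(4),q)
s,q=rect(g,C,sc([(291,202),(455,206),(447,384),(296,382)]),45,110,130,rng=3);print("stage",s.round(4),q)
print("rel",rel(b,s).round(4))
cn=unproj(*C,sc([(469,339)]),20)[0,:2];print("cone rel",rel(b,np.array([*cn,0])))
E
python3 m4.py
```

```text
base [5.334008e+02 6.981430e+01 2.334000e-01] [(36, 0.0, 0.11), (28, 0.2, 0.2), None, (38, 0.15, 0.2)]
stage [5.232457e+02 6.564260e+01 2.170000e-01] [(38, -0.03, 0.17), (37, -0.29, 0.21), (40, -0.03, 0.21), (37, -0.29, 0.17)]
rel [-10.8446  -1.7096  -0.0164]
cone rel [ 62.68005143 -41.9710694   -0.23342821]
```

Call:
jog_arm --deltas "-3 -10 10 0.15 92; -6 -20 20 0.31 92; -9 -30 40 0.47 92; -12 -40 60 0.63 92; -15 -50 75 0.79 92; -18 -60 90 0.95 92; -21 -75 100 1.11 92; -24 -89 110 1.27 92; -24 -89 115 1.43 92; -24 -89 120 1.571 92"

```text
clock: 6.6
eef_pos: [444.6, 46.3, 98.9]
eef_rot: [-3.141, 0.001, 0.228]
wrist_force: [0.1, -0.1, 0.0]
finger_gap: 91.8
```

```bash
python3 st.py
```

```text
tcp in base [-9.1767e+01 -2.2950e+00 -6.0000e-03] z 98.92 F [ 0.1 -0.1  0. ] gap 91.8 t 6.6 yaw 0.22845665762004552
```

Call:
jog_arm --deltas "0 0 20 0 92; 0 0 40 0 92; 0 0 54 0 92; 0 0 57.5 0 92; 0 0 57.5 0 92; 5 0 57.5 0 92; 10 0 57.5 0 92; 14 0 57.5 0 92; 14 0 57.5 0 92; 14 0 57.5 0 92"

```text
clock: 7.85
eef_pos: [458.5, 49.0, 41.9]
eef_rot: [-3.142, 0.0, 0.233]
wrist_force: [0.1, -1.0, -0.6]
finger_gap: 91.8
```

```bash
python3 st.py
```

```text
tcp in base [-7.7621e+01 -2.7990e+00 -1.0000e-03] z 41.91 F [ 0.1 -1.  -0.6] gap 91.8 t 7.85 yaw 0.23285965616862825
```

Now I'll push about 15 mm, slowly, to square the stage up just short of the pocket.

Call:
jog_arm --deltas "1.5 0 0 0 92; 3 0 0 0 92; 4.5 0 0 0 92; 6 0 0 0 92; 7.5 0 0 0 92; 9 0 0 0 92; 10.5 0 0 0 92; 12 0 0 0 92; 13.5 0 0 0 92; 15 0 0 0 92"

```text
clock: 9.1
eef_pos: [473.3, 52.5, 41.9]
eef_rot: [3.142, -0.0, 0.233]
wrist_force: [-2.3, -0.9, -0.3]
finger_gap: 92.0
```

```bash
python3 st.py
cat > pic.py <<'E'
import sys
from cell import manip, optics
import numpy as np, cv2
n=sys.argv[1]
s=manip.read_state()
p,d=optics.camera("wrist"); np.savez(f"{n}.npz",p=p,d=d,pos=s["eef_pos"],rot=s["eef_rot"]); cv2.imwrite(f"pics/{n}w.png",cv2.resize(p[:,:,::-1],(768,576),interpolation=cv2.INTER_CUBIC))
p,d=optics.camera("scene"); cv2.imwrite(f"pics/{n}s.png",cv2.resize(p[160:250,200:320,::-1],(720,540),interpolation=cv2.INTER_CUBIC))
E
python3 pic.py p5
```

```text
tcp in base [-6.2411e+01 -2.8540e+00 -1.0000e-03] z 41.94 F [-2.3 -0.9 -0.3] gap 92.0 t 9.1 yaw 0.23279712089932247
```

View pics/p5w.png

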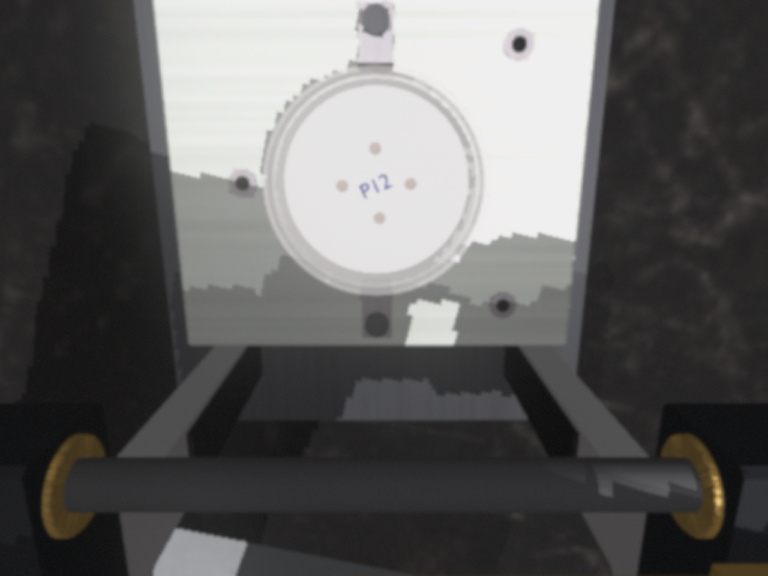

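View pics/p5s.png

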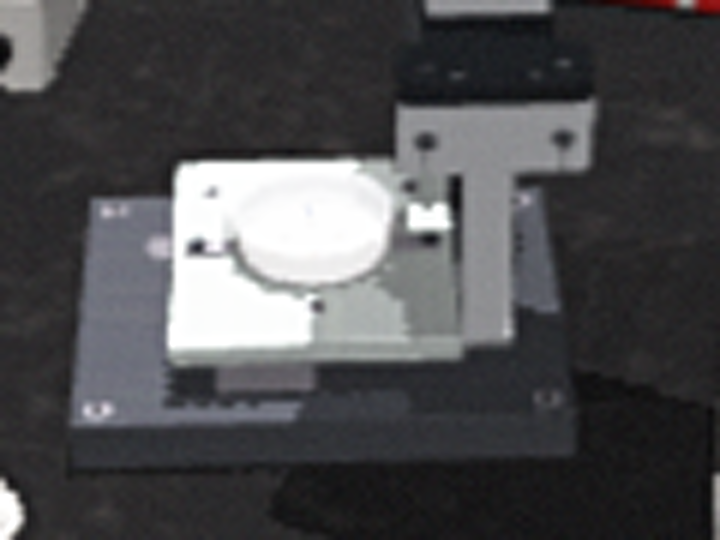

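The stage's near edge is level in the picture (row 346), so it is square to the fingers. Now I'll check the lateral position from its side edges.

```bash
cat > m5.py <<'E'
from h import *
from cell import optics
f=np.load("p5.npz");p=f["p"]
C=cam(optics.get_calibration("wrist"),dict(eef_pos=f["pos"],eef_rot=f["rot"]))
g=cv2.cvtColor(p,cv2.COLOR_RGB2GRAY).astype(float)
b=np.array([533.37,69.79,.2337])
for n,a,c,z in [("st +y",(155,10),(187,340),45),("st -y",(600,10),(567,340),45),("base +y",(137,10),(175,370),20),("base -y",(613,10),(580,370),20),("st -x",(192,346),(560,346),45)]:
    a=np.array(a)/1.5-.17;c=np.array(c)/1.5-.17
    e=edgepts(g,a,c,rng=3)
    if len(e)<5: print(n,"few");continue
    q=np.array([rel(b,np.array([*x[:2],0]))[:2] for x in unproj(*C,e,z)])
    i=0 if n[-1]=="y" else 1
    k=np.polyfit(q[:,i],q[:,1-i],1);print(n,len(q),k.round(3),np.std(q[:,1-i]-np.polyval(k,q[:,i])).round(2),"mean",q.mean(0).round(2))
E
python3 m5.py
```

```text
st +y 36 [-2.000e-03  6.287e+01] 0.08 mean [ 4.71 62.86]
st -y 37 [-2.0000e-03 -6.5803e+01] 0.1 mean [  5.11 -65.81]
base +y 38 [ 0.    79.447] 0.09 mean [-2.32 79.45]
base -y 39 [ 1.0000e-03 -8.0768e+01] 0.09 mean [ -3.63 -80.77]
st -x 30 [ -0.    -52.708] 0.04 mean [-52.71  -0.27]
```

Square, y about −0.8 mm relative to the base and 19.7 mm short, so it is inside the capture range. I'll push on.

Call:
jog_arm --deltas "1.5 0 1.5 0 92; 3 0 1.5 0 92; 4.5 0 1.5 0 92; 6 0 1.5 0 92; 7.5 0 1.5 0 92; 9 0 1.5 0 92; 10.5 0 1.5 0 92; 12 0 1.5 0 92; 13.5 0 1.5 0 92; 14.5 0 1.5 0 92"

```text
clock: 10.45
eef_pos: [487.3, 55.9, 40.4]
eef_rot: [3.142, 0.0, 0.233]
wrist_force: [-1.6, -0.1, 0.2]
finger_gap: 92.2
```

```bash
python3 st.py; python3 pic.py p6
```

```text
tcp in base [-4.7967e+01 -2.8580e+00 -1.0000e-03] z 40.44 F [-1.6 -0.1  0.2] gap 92.2 t 10.45 yaw 0.2328324290638386
```

View pics/p6w.png

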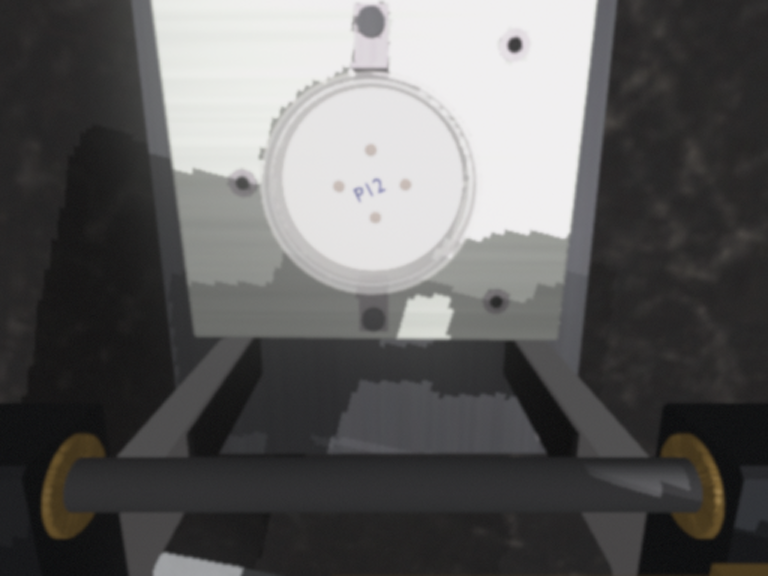

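View pics/p6s.png

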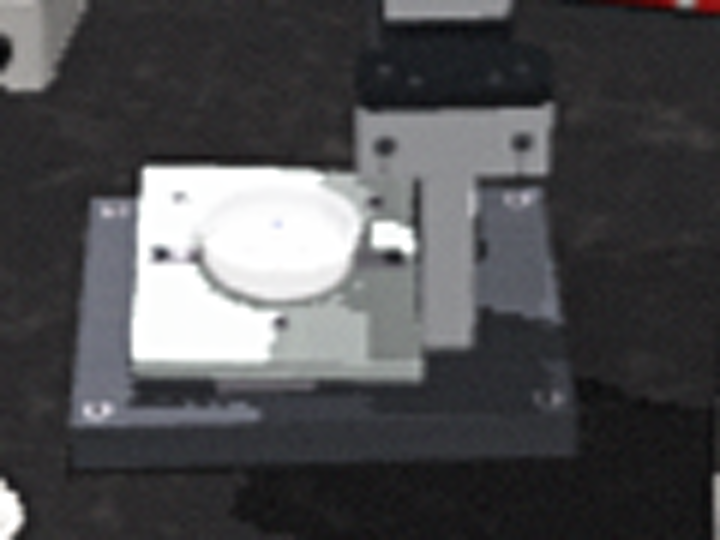

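The flat foot has dropped: the +y side is lower in both views. About 5 mm is left, so I'll go slowly.

Call:
jog_arm --deltas "0.6 0 0 0 92; 1.2 0 0 0 92; 1.8 0 0 0 92; 2.4 0 0 0 92; 3 0 0 0 92; 3.5 0 0 0 92; 4 0 0 0 92; 4.4 0 0 0 92; 4.7 0 0 0 92; 4.7 0 0 0 92"

```text
clock: 11.8
eef_pos: [491.9, 57.0, 40.4]
eef_rot: [3.142, -0.0, 0.233]
wrist_force: [0.6, 0.2, -0.4]
finger_gap: 92.0
```

```bash
python3 st.py; python3 pic.py p7
```

```text
tcp in base [-4.3312e+01 -2.8520e+00 -1.0000e-03] z 40.44 F [ 0.6  0.2 -0.4] gap 92.0 t 11.8 yaw 0.23277367261816795
```

View pics/p7w.png

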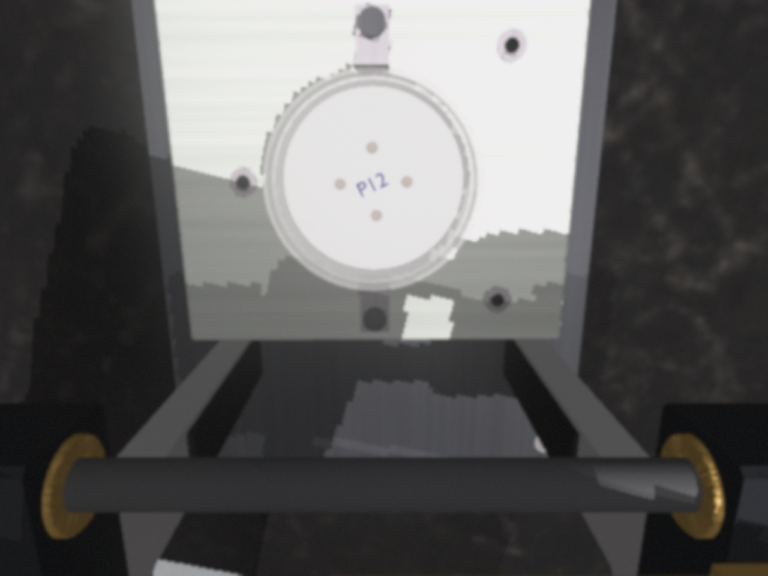

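View pics/p7s.png

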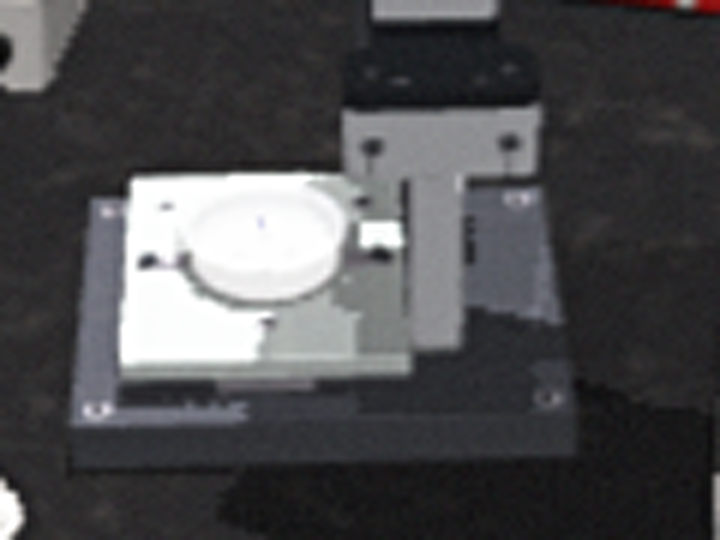

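It looks seated. I'll back off, rise, and verify from above.

Call:
jog_arm --deltas "-6 0 0 0 92; -15 0 0 0 92; -25 0 -10 0 92; -25 0 -50 0 92; -25 0 -90 0 92; -10 0 -130 0 92; 20 0 -165 0 92; 40 0 -178 0 92; 40 0 -178 0 92; 40 0 -178 0 92"

```text
clock: 13.15
eef_pos: [529.6, 66.0, 217.8]
eef_rot: [-3.141, 0.001, 0.233]
wrist_force: [-0.5, 0.8, -0.6]
finger_gap: 91.8
```

```bash
python3 st.py; python3 pic.py p8
python3 - <<'E'
import numpy as np
from h import *
from cell import optics
f=np.load("p8.npz");d=f["d"]
K,R,o=cam(optics.get_calibration("wrist"),dict(eef_pos=f["pos"],eef_rot=f["rot"]))
v,u=np.mgrid[:384,:512];m=d>0
P=np.c_[(u[m]-K[0,2])/K[0,0],(v[m]-K[1,2])/K[1,1],np.ones(m.sum())]*d[m][:,None]
W=P@R.T+o;b=np.array([533.37,69.79,.2337]);c,s=np.cos(b[2]),np.sin(b[2])
q=W[:,:2]-b[:2];x=c*q[:,0]+s*q[:,1];y=-s*q[:,0]+c*q[:,1]
k=(abs(x-22)<50)&(abs(y)<60)&(np.hypot(x-22,y)>45)&(abs(W[:,2]-40)<8)
A=np.c_[x[k]-22,y[k],np.ones(k.sum())]
for _ in range(3):
    co=np.linalg.lstsq(A,W[k,2],rcond=None)[0]
print("plate plane slope x,y,z0",co,k.sum(),np.std(A@co-W[k,2]))
k=(abs(x)<94)&(abs(y)<79)&((x<-45)|(x>82))&(abs(W[:,2]-20)<8)
A=np.c_[x[k]-22,y[k],np.ones(k.sum())];co=np.linalg.lstsq(A,W[k,2],rcond=None)[0];print("deck",co,k.sum())
E
```

```text
tcp in base [-4.484e+00 -2.824e+00 -1.000e-03] z 217.78 F [-0.5  0.8 -0.6] gap 91.8 t 13.15 yaw 0.23281713913388224
plate plane slope x,y,z0 [ 8.33790841e-03 -2.93206989e-03  3.90263054e+01] 5454 0.8712999424657346
deck [-3.78268709e-04  1.03791674e-03  2.00330615e+01] 7444
```

View pics/p8w.png

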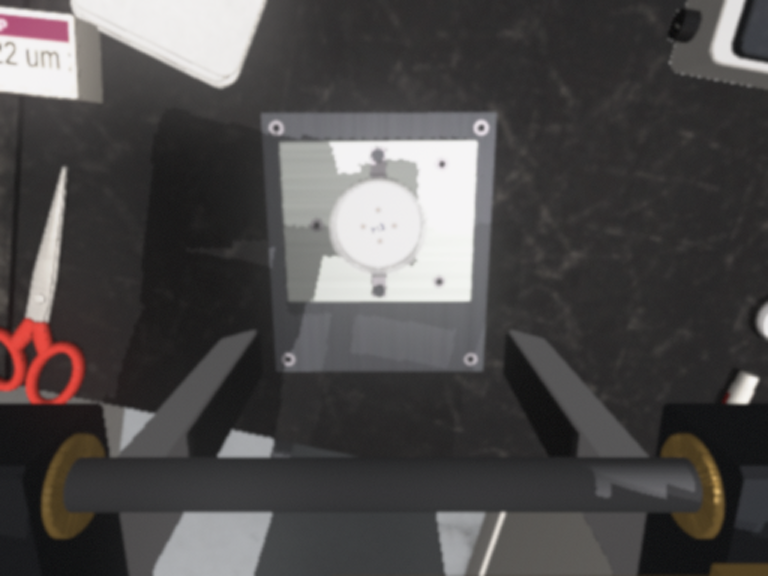

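View pics/p8s.png

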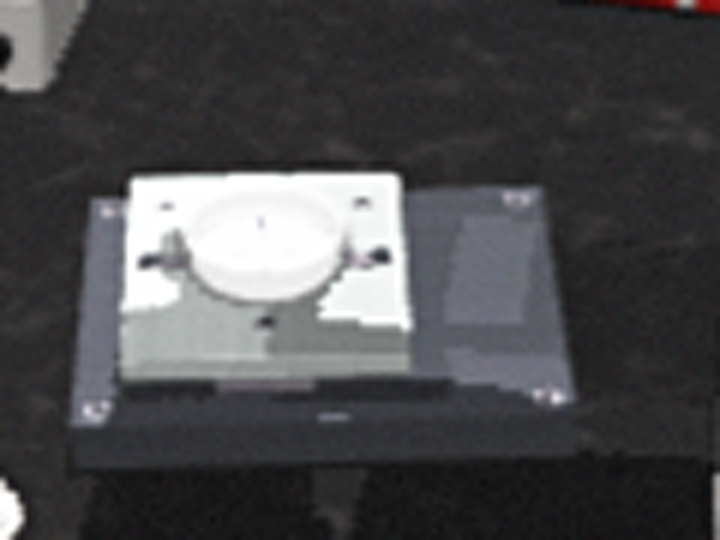

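Plate top averages 39.0 mm, which is the home height. The x slope of 0.008 needs a closer look, along with the in-plane position.

```bash
cat > m8.py <<'E'
import sys
from h import *
from cell import optics
f=np.load(sys.argv[1]);p=f["p"];d=f["d"]
C=cam(optics.get_calibration("wrist"),dict(eef_pos=f["pos"],eef_rot=f["rot"]));K,R,o=C
g=cv2.cvtColor(p,cv2.COLOR_RGB2GRAY).astype(float)
sc=lambda l:[(x/1.5-.17,y/1.5-.17) for x,y in l]
# order: (-x+y),(+x+y),(+x-y),(-x-y)
b,q=rect(g,C,sc([(276,372),(261,113),(497,112),(484,371)]),20,190,160,rng=3);print("base",b.round(4),q)
s,q=rect(g,C,sc([(288,302),(279,141),(477,140),(471,301)]),39,110,130,rng=3);print("stage",s.round(4),q)
print("rel",rel(b,s).round(4))
v,u=np.mgrid[:384,:512];m=d>0
P=np.c_[(u[m]-K[0,2])/K[0,0],(v[m]-K[1,2])/K[1,1],np.ones(m.sum())]*d[m][:,None]
W=P@R.T+o;c,sn=np.cos(b[2]),np.sin(b[2]);q=W[:,:2]-b[:2];x=c*q[:,0]+sn*q[:,1]-22;y=-sn*q[:,0]+c*q[:,1];z=W[:,2]
for cx in (-45,-25,0,25,45):
    print(cx,[(round(float(np.median(z[k])),2),int(k.sum())) for cy in (-54,-30,0,30,54) for k in [(abs(x-cx)<7)&(abs(y-cy)<7)]])
k=(abs(x)<51)&(abs(y)<61)&(np.hypot(x,y)>40)&(abs(y)>12)&(abs(z-39)<4)
A=np.c_[x[k],y[k],np.ones(k.sum())]
r=least_squares(lambda t:A@t-z[k],[0,0,39],loss="soft_l1",f_scale=.3);print(r.x)
E
python3 m8.py p8.npz
```

```text
base [5.332854e+02 6.926890e+01 2.353000e-01] [(37, 0.26, 0.28), (40, 0.26, 0.11), (40, 0.23, 0.24), (38, 0.28, 0.15)]
stage [5.544503e+02 7.431440e+01 2.378000e-01] [(39, -0.19, 0.2), (38, -0.34, 0.1), (38, -0.19, 0.17), (40, -0.33, 0.14)]
rel [ 2.1758e+01 -2.8500e-02  2.4000e-03]
-45 [(38.79, 173), (38.64, 157), (40.05, 167), (38.62, 166), (38.45, 159)]
-25 [(269.62, 3257), (38.97, 149), (56.6, 204), (38.8, 147), (38.64, 175)]
0 [(320.07, 5158), (317.84, 2484), (317.85, 2524), (317.89, 2482), (319.62, 889)]
25 [(39.35, 209), (39.25, 206), (56.75, 228), (39.23, 203), (38.99, 207)]
45 [(39.51, 215), (39.4, 210), (40.52, 213), (39.28, 194), (39.17, 201)]
[ 8.32334959e-03 -2.70556806e-03  3.89731632e+01]
```

```bash
cat > m9.py <<'E'
from h import *
from cell import optics
cal=optics.get_calibration("wrist")
def plane(n,sp,zt,R_=None):
    f=np.load(n+".npz");d=f["d"];C=cam(cal,dict(eef_pos=f["pos"],eef_rot=f["rot"]));K,R,o=C
    v,u=np.mgrid[:384,:512];m=d>0
    P=np.c_[(u[m]-K[0,2])/K[0,0],(v[m]-K[1,2])/K[1,1],np.ones(m.sum())]*d[m][:,None]
    W=P@R.T+o;b=np.array([533.37,69.79,.2337]);c,s=np.cos(b[2]),np.sin(b[2]);q=W[:,:2]-b[:2];x=c*q[:,0]+s*q[:,1];y=-s*q[:,0]+c*q[:,1];z=W[:,2]
    def fit(k):
        A=np.c_[x[k],y[k],np.ones(k.sum())];return least_squares(lambda t:A@t-z[k],[0,0,zt],loss="soft_l1",f_scale=.3).x.round(4)
    X=x-sp[0];Y=y-sp[1]
    print(n,"plate",fit((abs(X)<48)&(abs(Y)<58)&(np.hypot(X,Y)>40)&(abs(Y)>12)&(abs(z-zt)<4)),
     "deck",fit((abs(x)<92)&(abs(y)<77)&~((abs(X)<60)&(abs(Y)<70))&(abs(z-20)<3)),"bench",fit((np.hypot(x,y)<250)&((abs(x)>100)|(abs(y)>85))&(abs(z)<4)))
plane("w1",(-13.7,3.1),45);plane("w4",(-10.8,-1.7),45);plane("p8",(22,0),39)
E
python3 m9.py
```

```text
w1 plate [-1.200e-03 -1.500e-03  4.482e+01] deck [-1.10000e-03 -6.00000e-04  2.00277e+01] bench [-0.0009 -0.0004  0.0227]
w4 plate [-3.00000e-04 -1.80000e-03  4.48502e+01] deck [-1.00000e-03 -6.00000e-04  2.00633e+01] bench [-0.0008 -0.0005  0.0579]
p8 plate [ 8.4000e-03 -2.8000e-03  3.8792e+01] deck [-4.00000e-04  7.00000e-04  2.00395e+01] bench [-0.0004  0.001   0.0354]
```

The starting views measure the plate level to about 0.001, so the tilt is real. The cone foot stands about 0.6 mm high, about 0.4 mm short of its centre. I'll go back for a small final nudge.

Call:
jog_arm --deltas "-20 0 12 0 92; -50 0 48 0 92; -65 0 88 0 92; -65 0 128 0 92; -65 0 160 0 92; -65 0 174 0 92; -65 0 178 0 92; -55 0 178 0 92; -45 0 178 0 92; -45 0 178 0 92"

```text
clock: 14.5
eef_pos: [488.0, 56.0, 41.0]
eef_rot: [3.141, -0.001, 0.233]
wrist_force: [0.4, 0.5, -0.6]
finger_gap: 92.0
```

```bash
python3 st.py
```

```text
tcp in base [-4.7283e+01 -2.8760e+00 -1.0000e-03] z 40.97 F [ 0.4  0.5 -0.6] gap 92.0 t 14.5 yaw 0.23304870131680033
```

Call:
jog_arm --deltas "1.5 0 0 0 92; 3 0 0 0 92; 4 0 0 0 92; 4.6 0 0 0 92; 4.9 0 0 0 92; 5.1 0 0 0 92; 5.3 0 0 0 92; 5.5 0 0 0 92; 5.6 0 0 0 92; 5.6 0 0 0 92"

```text
clock: 15.75
eef_pos: [492.5, 57.1, 40.5]
eef_rot: [3.142, -0.0, 0.233]
wrist_force: [-0.5, -0.4, 0.2]
finger_gap: 92.5
```

```bash
python3 st.py
```

```text
tcp in base [-4.2699e+01 -2.8560e+00 -1.0000e-03] z 40.46 F [-0.5 -0.4  0.2] gap 92.5 t 15.75 yaw 0.2327767955785882
```

Call:
jog_arm --deltas "0.1 0 0 0 92; 0.2 0 0 0 92; 0.3 0 0 0 92; 0.4 0 0 0 92; 0.4 0 0 0 92; 0.4 0 0 0 92; 0.4 0 0 0 92; 0.4 0 0 0 92; 0.4 0 0 0 92; 0.4 0 0 0 92"

```text
clock: 17.0
eef_pos: [492.8, 57.2, 40.4]
eef_rot: [-3.142, 0.0, 0.233]
wrist_force: [-1.8, 0.4, 0.3]
finger_gap: 91.8
```

```bash
python3 st.py; for i in 1 2 3; do python3 -c "
from cell import manip;print(manip.read_state()['wrist_force'])"; done; python3 pic.py p10
python3 - <<'E'
exec(open('m9.py').read().split('plane("w1"')[0])
plane("p7",(22,0),39);plane("p10",(22,0),39)
E
```

```text
tcp in base [-4.2331e+01 -2.8440e+00 -1.0000e-03] z 40.44 F [-1.8  0.4  0.3] gap 91.8 t 17.0 yaw 0.2328041357087134
[-1.82279403  0.40428534  0.3188947 ]
[-1.82279403  0.40428534  0.3188947 ]
[-1.82279403  0.40428534  0.3188947 ]
p7 plate [ 8.50000e-03 -3.10000e-03  3.87186e+01] deck [-1.00000e-04  9.00000e-04  1.99927e+01] bench [-0.0004  0.001  -0.0341]
p10 plate [ 1.90000e-03 -3.00000e-04  3.87064e+01] deck [-1.00000e-04  1.00000e-03  2.00062e+01] bench [-0.0004  0.001  -0.0184]
```

Live measurement works: the slope fell from 0.0085 to 0.0019. About 0.15 mm more to go.

Call:
jog_arm --deltas "0.05 0 0 0 92; 0.1 0 0 0 92; 0.15 0 0 0 92; 0.2 0 0 0 92; 0.2 0 0 0 92; 0.2 0 0 0 92; 0.2 0 0 0 92; 0.2 0 0 0 92; 0.2 0 0 0 92; 0.2 0 0 0 92"

```text
clock: 18.35
eef_pos: [493.0, 57.2, 40.4]
eef_rot: [-3.142, 0.0, 0.233]
wrist_force: [-3.1, 1.6, 1.0]
finger_gap: 91.8
```

```bash
python3 st.py;  python3 pic.py p11
python3 - <<'E'
exec(open('m9.py').read().split('plane("w1"')[0])
plane("p11",(22,0),39)
E
```

```text
tcp in base [-4.2174e+01 -2.8270e+00 -1.0000e-03] z 40.41 F [-3.1  1.6  1. ] gap 91.8 t 18.35 yaw 0.23272336251738035
p11 plate [ 2.00000e-03 -2.00000e-04  3.86847e+01] deck [-3.00000e-04  1.00000e-03  1.99851e+01] bench [-0.0005  0.001  -0.0398]
```

The slope is now constant and the contact force is rising (3 N), so it is seated. I'll back off and verify.

Call:
jog_arm --deltas "-6 0 0 0 92; -15 0 0 0 92; -25 0 -10 0 92; -25 0 -50 0 92; -25 0 -90 0 92; -10 0 -130 0 92; 20 0 -165 0 92; 40 0 -178 0 92; 40 0 -178 0 92; 40 0 -178 0 92"

```text
clock: 19.7
eef_pos: [530.8, 66.2, 217.8]
eef_rot: [-3.141, 0.001, 0.233]
wrist_force: [-0.6, 0.4, -0.7]
finger_gap: 91.7
```

```bash
python3 st.py;  python3 pic.py p12; python3 m8.py p12.npz
python3 - <<'E'
exec(open('m9.py').read().split('plane("w1"')[0])
plane("p12",(22,0),39)
E
```

```text
tcp in base [-3.247e+00 -2.873e+00 -1.000e-03] z 217.8 F [-0.6  0.4 -0.7] gap 91.7 t 19.7 yaw 0.23274664370031917
base [5.333738e+02 6.922390e+01 2.349000e-01] [(35, 0.25, 0.19), (33, 0.38, 0.14), (40, 0.22, 0.21), (39, 0.32, 0.14)]
stage [5.549552e+02 7.425760e+01 2.371000e-01] [(38, -0.22, 0.18), (35, -0.21, 0.19), (38, -0.22, 0.18), (40, -0.18, 0.13)]
rel [ 2.21603e+01 -1.27400e-01  2.20000e-03]
-45 [(38.74, 172), (38.72, 165), (40.2, 162), (38.67, 168), (38.69, 168)]
-25 [(272.67, 2887), (38.89, 149), (56.42, 199), (38.77, 150), (38.79, 174)]
0 [(321.7, 4572), (317.87, 2487), (317.86, 2520), (317.94, 2480), (324.66, 664)]
25 [(38.87, 197), (38.85, 192), (56.64, 223), (38.9, 191), (38.91, 193)]
45 [(39.03, 200), (39.0, 194), (40.19, 208), (39.0, 195), (38.94, 199)]
[2.70283062e-03 2.16955185e-04 3.88239851e+01]
p12 plate [3.10000e-03 3.00000e-04 3.87462e+01] deck [-2.00000e-04  8.00000e-04  2.00437e+01] bench [-0.0004  0.0009  0.0342]
```

View pics/p12w.png

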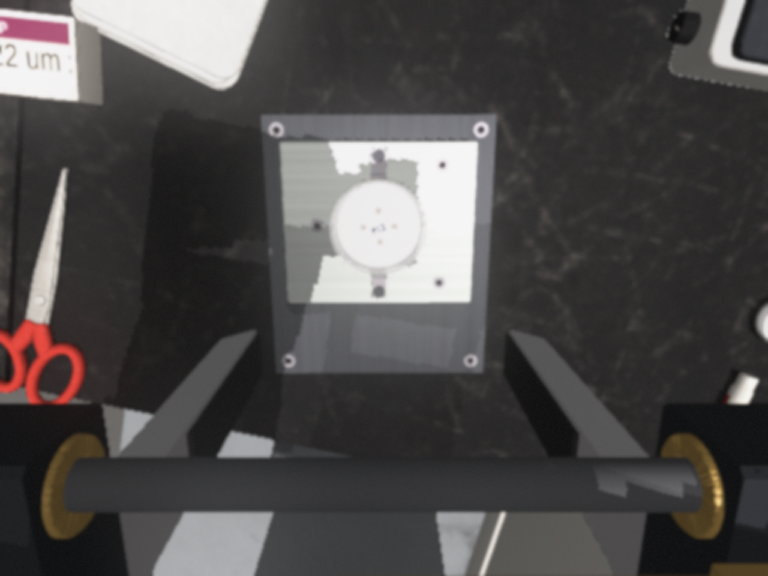

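The stage reads home: relative position (22.2, −0.1) mm, yaw 0.002, plate top about 38.8 mm and level within about 0.2°. The gripper is well clear and the neighbouring items haven't moved, so I'm handing in.

```bash
python3 -c "
from cell import workorder;print(workorder.sign_off())"
```

```text
the job is handed in; nothing more can be done
None
```

The dish stage is home on its kinematic base, level to within the camera's accuracy, and the job is handed in at about 20 s of the 72 s allowed.

I first pushed its +y edge to take out the sideways error and most of the turn. Then I pushed its near edge along base x with two spread fingertips until the feet dropped in.

- **After the first seating:** the depth check showed a real tilt. The cone foot was about 0.6 mm high and the stage about 0.3 mm short, so I went back and nudged it forward a few tenths of a millimetre.
- **Final position:** the stage is at (22.2, −0.1) mm in the base frame, against (22, 0) for home. It is turned 0.002 rad, and the plate top reads 38.8 mm against 39.
- **Remaining disagreement:** the depth reading still shows a slope of 0.003 (0.2°) along x. It did not change when I pushed 0.2 mm further, so it may be camera bias or up to about 0.3 mm at the cone foot.
- **Forces and clearance:** the highest wrist force I read was about 4 N. The gripper was clear, about 180 mm up. The fingers touched only the stage, and in the wrist view the shears, carton, marker and small dish (the last three only partly in frame) showed no sign of being disturbed.

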